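# Open the stuck polish jar at the carver's bench

### The job

The black cap of the polish jar in the wooden block is stuck fast with dried polish. Break it loose with a firm anticlockwise twist, spin it on until it meets its stop, lift it straight off and set it down upright in the shallow wooden tray. The jar's neck is brittle: do not force the cap hard past its stop, sideways or upwards, and leave the other things on the bench alone.

Things in the scene. Friction and masses are not known exactly. Their poses are not given: they have to be found in the camera images.
- jar: white stoneware jar, 78 mm across, standing in a square wooden block (120 x 120 mm, 52 mm high) fixed to the bench, so it cannot move or turn. Origin on its axis at bench height, z up. Its shoulder slopes in from 78 mm across at 78 mm height to 54 mm across at 91 mm; from there a 30 mm wide neck rises to 116 mm inside the cap
- jar_neck (a point): centre of the neck's top face, on the jar's axis, 116 mm above the bench, hidden by the cap. Two lugs on the neck hold the cap down. The neck is brittle: it must not be loaded with more than about 60 N. That is a twist of 1.1 N m against the stop, which only 0.06 rad too far can give; or a hard push sideways, or a pull up before the cap is free
- cap: black plastic cap with 12 flat sides, 51 mm across flats, 36 mm high, about 70 g, hollow below; a flat faces its own x axis and every 30 degrees from it. Origin at the centre of its underside, z up along its axis. On the jar the underside is 94 mm above the bench, 3 mm above the shoulder; it fits the neck with 1.5 mm play all round and up and down. Its x axis starts along the jar's
- cap_grip (a point): on the cap's axis, 22 mm above its underside. The cap turns only anticlockwise seen from above. 0.5 to 0.8 N m breaks it loose, within 0.45 rad of turning; then it spins easily (under 0.25 N m). At 1.05 to 2.25 rad (differs each time, unseen) it meets a hard stop, felt as rising torque. At the stop and for 0.1 rad before it, it lifts straight off; earlier the lugs hold it down
- tray: shallow plywood tray fixed to the bench, 200 mm along its x, 170 mm along its y, walls 7 mm thick and 18 mm high, floor 7 mm thick. Origin at bench height under its centre, z up
- mallet: wooden carver's mallet lying on the bench, head 75 x 115 x 70 mm, handle 190 mm along -x from the head; origin under the head. Leave alone
- gouge: carving gouge lying on the bench, wooden handle 26 mm thick, steel blade along +x to 190 mm; origin under the handle's middle. Leave alone
- wax_tin: round aluminium tin, 80 mm across, 35 mm high; origin under its centre. Leave alone
Things that resemble listed ones, but are neither listed nor needed, are in the scene too. Of the things like the cap, leave any that is orange or yellow; of the rest the smaller one is meant.

How it is judged (in metres and radians):
On the way, in this order (a step that is already met when the one before it is completed fails the run):
1. the cap is broken loose: turned by more than 0.7 rad while still seated on the jar (angle between the x axis of cap and the x axis of jar, either way round above 0.7 rad and z of cap in the frame of jar below 0.099 m and horizontal distance between cap and jar below 0.006 m), for 0.1 s.
2. the cap is lifted clear above the neck, right way up (z of cap in the frame of jar above 0.12 m and angle between cap's own z axis and vertical below 0.35 rad), for 0.1 s.
At the end, for the whole second after the job is handed in: the cap stands upright (within 0.1 rad) on the tray's floor, wholly inside its walls, released and at rest (x of cap in the frame of tray between -0.07 and 0.07 m and y of cap in the frame of tray between -0.055 and 0.055 m and z of cap in the frame of tray below 0.012 m and angle between cap's own z axis and vertical below 0.1 rad and linear speed of cap below 0.02 m/s); the robot touches nothing.
It fails at once if the cap loads the jar's brittle neck with more than 60 N (contact force between cap and jar above 60 N).
It fails at once if the cap is let go in the air, more than 20 mm above the tray's floor, away from the jar (contact force between the fingers and cap below 0.01 N and z of cap in the frame of tray above 0.027 m and horizontal distance between cap and jar above 0.06 m).
It fails at once if the mallet is shifted by more than 20 mm (distance of mallet from where it was at the start of the episode above 0.02 m).
It fails at once if the gouge is shifted by more than 20 mm (distance of gouge from where it was at the start of the episode above 0.02 m).
It fails at once if the wax tin is shifted by more than 20 mm (distance of wax_tin from where it was at the start of the episode above 0.02 m).
It also fails if it takes over 72 s, if anything falls off the work surface, if the arm or the gripper's body presses on something with over 40 N, if the wrist force passes 120 N, or if a joint passes its speed limit or range.

### The arm

A 6-joint arm with a two-finger parallel gripper is mounted at the origin on the work surface. World frame = base frame: x ahead of the robot, y to its left, z up, the work surface at z = 0. Lengths are in m, angles in degrees, forces in N, time in s.
With the tool pointing down it reaches from about 0.3 to 0.825 m from the base axis. Payload 5.4 kg.
Tool frame: the origin (TCP) lies between the finger pads; the fingertips stand 8 mm ahead of it and the grasp point (between the pads) lies 11 mm behind it; z points along the fingers, y is the line along which they close (so a half turn about z gives the same grasp; the last joint's range is limited). The gripper opens to 92 mm and grips with 3 to 60 N. Pads are 20 mm wide; open, the fingers measure 128 mm over their backs; the gripper's body (75 mm by 189 mm) begins 69 mm behind the grasp point.
Start: joints at [58.608, 9.076, 91.501, -0, 79.423, -12.038], TCP at [0.191, 0.542, 0.223] pointing down, gripper open.
Joint ranges: [-166.64, 166.64], [-54.1, 131.32], [10.49, 154.53], [-73.88, 253.88], [9.74, 151.15], [-171.62, 171.62]. Speed limits (degrees/s): [147.25, 147.25, 180, 180, 180, 180].

### API

Orientations are given as [roll, pitch, yaw] about the fixed x, y, z axes, in that order (R = Rz(yaw) Ry(pitch) Rx(roll)).
In Python, from rig import arm gives the robot as it stands.
- The arm moves only by the tool play_rows, never from a script. Its argument "rows" is a list of rows, each a list of 3 entries, a list of its own where there are three numbers: the turn, a rotation vector about the tool's x, y, z in rad, then the shift along the tool's x, y, z in m, then the closure, from 0 (fully open) to 1 (shut). In form: [[[rx, ry, rz], [dx, dy, dz], hand], ...]. A call has exactly 5 rows; each row shifts and turns the commanded pose from where the row before left it, along the tool's axes as they then stand; what a row does not reach is not made up. A row lasts 1/12 s, in which the tool goes at most 41.7 mm and 7.16 degrees, less where a joint would pass 70% of its speed; a pose out of reach is approached as far as the arm can. A call with a gripper value outside its range is refused whole. The fingers move at their own pace and stop on an object; "squeeze" is the grip in N (left out, the last holds). Time passes only in rows, so rows that do not move let the fingers close, or fill a call up. It gives the time, the measured TCP pose, the force, the opening and the grip force at its end, in the units of the state.
- arm.get_state(): the state, without advancing time (a new reading comes with each control period).
- arm.capture(name): name is "scene" or "top" or "wrist"; returns a dict with "image" (480x640x3 uint8, red, green, blue), "intrinsics" (3x3 intrinsics, pixels), "view" (4x4, takes a point from world to camera coordinates); the wrist camera has in their place "hand_eye" (4x4, takes a point from camera to tool coordinates, whose origin is the TCP and whose axes are the flange's). Camera axes: x right, y down, z forward; pixel columns grow to the right and rows downward; lengths in m; the calibration is good to about 2 mm. A picture is of the moment at which its call begins: read the wrist's pose just before it. There is no depth.
- arm.sign_off(): hands the job in; it is judged then, once.
Trained networks look in a picture, given as the dict that the camera call returned (one of the last four; its "shot" number tells which), for a name from the list of things; names that differ only in an ending like _2 or _b are one class to them, and where a whole thing is asked for, a point or a joint stands for the part that bears it (a point fixed in the world has none). Each returns a list of dicts, best first, with "conf" (0 to 1); they miss things now and then, are a little off and sometimes report something else, mostly with a low value. They report only what shows in the picture. A call takes as long as a camera call. They do not tell look-alikes from the thing itself.
- arm.outline_of(picture, name): "mask" (480x640 bool, what is visible of it) and "bbox" ([left, top, width, height] in pixels, round what is visible of it).
The state is a dict: "clock": time; "qpos": joint angles; "joint_velocities": joint speeds; "joint_efforts": joint torques, N m; "tool_pos": TCP position; "eef_rot": TCP orientation; "ft_force": force on the tool from outside, world axes, zero at the start; "moment": the same for the moment, N m; "width": finger opening in m; "grip_force": force on a finger pad.
Only numpy, scipy, OpenCV 4.12 (cv2) and the standard library are available. Lean on these libraries where they do the work, as an engineer would, in place of code of your own. Each camera call takes 0.05 s, during which the arm holds its last target. There are 200 camera calls.

## Working session

There is one attempt and no reset: what is moved stays moved. The work goes in short steps, Python scripts to look and compute and a tool call to move; the robot and the scene stay as the last step left them, time stands still between calls to the robot, and variables do not carry over. Pictures are saved under pics/ and viewed, at most 10 in all, crops included, and the job is handed in when it is done.

Besides the shell and the picture viewer there is one more tool, called after "Call:" in YAML: its name, and indented under it one key for each argument. play_rows: Moves the arm, as the interface text tells. Its arguments: {"type":"object","properties":{"rows":{"type":"array","items":{"type":"array"}},"squeeze":{"type":"number"}},"required":["rows"]}

```bash
mkdir -p pics; ls
python3 - <<'E'
from rig import arm
import cv2,numpy as np
print(arm.get_state())
for n in ("scene","top"):
    c=arm.capture(n); cv2.imwrite(f"pics/{n}0.png",c["image"][:,:,::-1])
    print(n,c["intrinsics"].tolist(),c["view"].tolist())
    for o in ("cap","jar","tray"):
        for r in arm.outline_of(c,o): print(o,round(r["conf"],2),r["bbox"])
E
```

```text
pics
{'clock': 0.0, 'qpos': array([ 5.86078377e+01,  9.11057541e+00,  9.15692545e+01, -9.09373589e-04,
        7.94222240e+01, -1.20351125e+01]), 'joint_velocities': array([ 0.09351806,  0.00500259,  0.01514602,  0.01509351, -0.05967216,
        0.1274932 ]), 'joint_efforts': array([ 1.19005355e-03, -3.85546660e+01, -3.22118282e+01,  7.02675898e-02,
        3.73446092e-02, -1.18796247e-04]), 'tool_pos': array([0.19027286, 0.54198517, 0.22166475]), 'eef_rot': array([-1.79900003e+02, -2.04053754e-02,  1.60643100e+02]), 'ft_force': array([ 0.11177961, -0.15591988, -0.03281409]), 'moment': array([-0.01019749,  0.01173591,  0.04005208]), 'grip_force': 0.0, 'width': 0.09191052740005018}
scene [[608.617245480509, 0.0, 316.01543654686816], [0.0, 608.617245480509, 234.6148803249829], [0.0, 0.0, 1.0]] [[-0.6788839130886206, 0.7341040793329008, 0.014416423144328557, 0.3730055427282236], [0.6045972188925537, 0.5700441401309798, -0.5563379199818409, -0.30432450321901555], [-0.4166279340813236, -0.36897273477741677, -0.8308310812277079, 1.5051765472839804], [0.0, 0.0, 0.0, 1.0]]
cap 0.77 [314.3, 2
[... 188 characters left out ...]
.6, 37.0]
tray 0.93 [192.8, 171.1, 119.3, 99.7]
top [[476.0229082667291, 0.0, 321.5601011321801], [0.0, 476.0229082667291, 246.8012083641399], [0.0, 0.0, 1.0]] [[0.0016245703225777853, -0.9996403418596027, 0.02676840858331708, -0.026372083064374097], [-0.9890074463458537, -0.005564040065646149, -0.14776099800218298, 0.5993516609007521], [0.1478567950542695, -0.026234107283540038, -0.9886607809412262, 0.9653223956078879], [0.0, 0.0, 0.0, 1.0]]
cap 0.88 [221.1, 271.2, 29.4, 30.2]
cap 0.87 [248.9, 342.4, 34.8, 35.6]
cap 0.79 [300.4, 276.5, 23.5, 25.8]
cap 0.57 [180.5, 349.4, 37.8, 36.0]
jar 0.69 [200.5, 246.5, 81.0, 79.4]
tray 0.59 [339.8, 207.9, 81.7, 92.7]
tray 0.19 [221.6, 269.8, 30.6, 31.5]
```

Run:
```python
import cv2
a=cv2.imread("pics/top0.png")[190:400,140:440]; cv2.imwrite("pics/t.png",cv2.resize(a,(800,560),interpolation=cv2.INTER_CUBIC))
```

```text
(no output)
```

View pics/scene0.png

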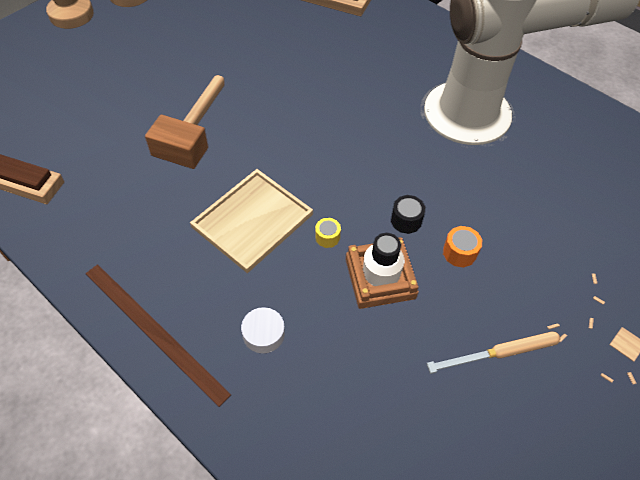

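View pics/t.png

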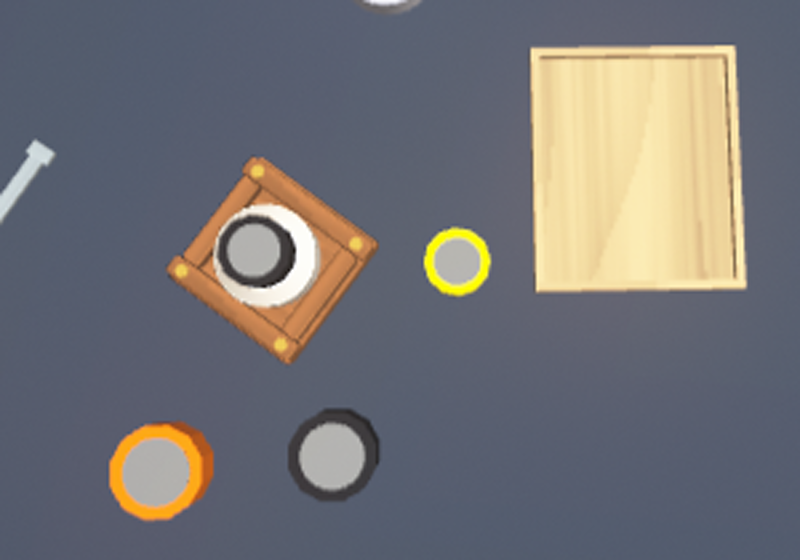

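The four cap-like things in the top view are:
- black, on the jar: (235,284)
- larger black: (265,360)
- orange: (198,367)
- yellow: (311,289)

The one meant is the smaller black one on the jar at (235,284), and the enlarged crop confirms this. The tray is at about (380,254).

```bash
cat > h.py <<'E'
import numpy as np, cv2
from scipy.spatial.transform import Rotation as R
def ray(c,uv,st=None):
    K=c["intrinsics"]; d=np.linalg.solve(K,[uv[0],uv[1],1.])
    if "view" in c: T=np.linalg.inv(np.array(c["view"]))
    else:
        W=np.eye(4); W[:3,:3]=R.from_euler("xyz",st["eef_rot"],degrees=True).as_matrix(); W[:3,3]=st["tool_pos"]
        T=W@np.array(c["hand_eye"])
    return T[:3,3],T[:3,:3]@d
def onz(c,uv,z,st=None):
    o,d=ray(c,uv,st); return o+d*(z-o[2])/d[2]
def grey_discs(c,box):
    x,y,w,h=[int(v) for v in box]; im=c["image"][y-2:y+h+3,x-2:x+w+3].astype(int)
    m=((im.min(2)>130)&(np.ptp(im,axis=2)<20)).astype(np.uint8)
    n,l,s,ce=cv2.connectedComponentsWithStats(m); i=1+np.argmax(s[1:,4]); return ce[i]+[x-2,y-2],s[i,4]
E
python3 - <<'E'
from rig import arm
from h import *
for n in ("scene","top"):
    c=arm.capture(n)
    for r in arm.outline_of(c,"cap"):
        uv,a=grey_discs(c,r["bbox"]); print(n,"cap",uv.round(1),a,"z.13",onz(c,uv,.13).round(4),"z.04",onz(c,uv,.036).round(4))
    for r in arm.outline_of(c,"tray")[:1]:
        m=r["mask"].astype(np.uint8); k=max(cv2.findContours(m,0,2)[0],key=cv2.contourArea)
        q=cv2.minAreaRect(k); p=np.array([onz(c,u,.018)[:2] for u in k[:,0]],np.float32)
        print("tray",cv2.minAreaRect(p))
    for o in ("gouge","mallet","wax_tin"):
        for r in arm.outline_of(c,o)[:1]:
            b=r["bbox"];print(o,round(r["conf"],2),onz(c,(b[0]+b[2]/2,b[1]+b[3]/2),.02).round(3))
# block knobs
c=arm.capture("top"); s=300/800
k=[onz(c,(140+u*s,190+v*s),.054)[:2] for u,v in [(257,171),(356,243),(281,344),(181,270)]]
k=np.array(k);print(k.round(4),k.mean(0)); 
for i in range(4): d=k[(i+1)%4]-k[i];print(np.hypot(*d),np.degrees(np.arctan2(d[1],d[0])))
w=arm.capture("wrist");print(w["hand_eye"].round(3).tolist(),w["intrinsics"].round(1).tolist())
E
```

```text
scene cap [464.3 239.5] 354 z.13 [0.4079 0.244  0.13  ] z.04 [0.3427 0.223  0.036 ]
scene cap [409.  207.2] 346 z.13 [0.4197 0.1224 0.13  ] z.04 [0.3557 0.0893 0.036 ]
scene cap [386.9 243.7] 276 z.13 [0.5146 0.1443 0.13  ] z.04 [0.46   0.1135 0.036 ]
scene cap [327.8 227.2] 179 z.13 [0.5624 0.0398 0.13  ] z.04 [ 0.5125 -0.0014  0.036 ]
scene cap [262.2 326.7] 1312 z.13 [0.7905 0.0961 0.13  ] z.04 [0.7633 0.0605 0.036 ]
scene cap [376.7 265. ] 463 z.13 [0.5631 0.1601 0.13  ] z.04 [0.5133 0.1308 0.036 ]
tray ((0.5948702692985535, -0.1429625004529953), (0.20680487155914307, 0.18128681182861328), 1.0930856466293335)
gouge 0.68 [0.503 0.405 0.02 ]
mallet 0.69 [ 0.51  -0.458  0.02 ]
wax_tin 0.56 [0.761 0.063 0.02 ]
top cap [197.9 366.9] 468 z.13 [0.3598 0.2075 0.13  ] z.04 [0.3505 0.2286 0.036 ]
top cap [311.  287.7] 215 z.13 [ 0.5074 -0.0018  0.13  ] z.04 [ 0.5133 -0.0022  0.036 ]
top cap [264.  360.8] 471 z.13 [0.3708 0.0852 0.13  ] z.04 [0.3626 0.0938 0.036 ]
top cap [247.6 286.1] 321 z.13 [0.5101 0.1193 0.13  ] z.04 [0.5163 0.1313 0.036 ]
tray ((0.5927433967590332, -0.1480686366558075), (0.2016509771347046, 0.17206984758377075), 1.1011656522750854)
gouge 0.91 [0.494 0.4   0.02 ]
mallet 0.56 [ 0.493 -0.435  0.02 ]
wax_tin 0.75 [0.762 0.054 0.02 ]
[[0.5816 0.1539]
 [0.5255 0.0757]
 [0.4477 0.1318]
 [0.5041 0.2102]] [0.51475236 0.14292143]
0.09629569890846895 -125.63570551176103
0.09594435853491988 144.164936421439
0.09659149038848663 54.26258602484968
0.09577438230876442 -36.012282063692254
[[0.002, -0.966, -0.258, 0.074], [1.0, 0.002, 0.0, -0.001], [-0.0, -0.258, 0.966, -0.161], [0.0, 0.0, 0.0, 1.0]] [[363.5, 0.0, 318.0], [0.0, 363.5, 244.8], [0.0, 0.0, 1.0]]
```

Call:
play_rows:
  rows:
    - [[0,0,0],[-0.0292,-0.0179,0],0]
    - [[0,0,0],[-0.0292,-0.0179,0],0]
    - [[0,0,0],[-0.0292,-0.0179,0],0]
    - [[0,0,0],[-0.0292,-0.0179,0],0]
    - [[0,0,0],[-0.0292,-0.0179,0],0]

```text
clock: 1.52
tool_pos: [0.2994, 0.4084, 0.2227]
eef_rot: [180.0, 0.0, 160.7]
ft_force: [0.7, 0.5, 0.1]
width: 0.0921
grip_force: 0.0
```

Call:
play_rows:
  rows:
    - [[0,0,0],[-0.0292,-0.0179,0],0]
    - [[0,0,0],[-0.0292,-0.0179,0],0]
    - [[0,0,0],[-0.0292,-0.0179,0],0]
    - [[0,0,0],[-0.0292,-0.0179,0],0]
    - [[0,0,0],[-0.0292,-0.0179,0],0]

```text
clock: 1.93
tool_pos: [0.4076, 0.2754, 0.2228]
eef_rot: [180.0, 0.0, 160.6]
ft_force: [-0.1, 0.2, -0.3]
width: 0.092
grip_force: 0.0
```

Call:
play_rows:
  rows:
    - [[0,0,0],[-0.0292,-0.0179,0],0]
    - [[0,0,0],[-0.0292,-0.0179,0],0]
    - [[0,0,0],[-0.0292,-0.0179,0],0]
    - [[0,0,0],[-0.0292,-0.0179,0],0]
    - [[0,0,0],[-0.0292,-0.0179,0],0]

```text
clock: 2.35
tool_pos: [0.5158, 0.1425, 0.2228]
eef_rot: [180.0, 0.0, 160.6]
ft_force: [0.2, 0.4, -0.4]
width: 0.0917
grip_force: 0.0
```

Call:
play_rows:
  rows:
    - [[0,0,0.0889],[0,0,0],0]
    - [[0,0,0.0889],[0,0,0],0]
    - [[0,0,0.0889],[0,0,0],0]
    - [[0,0,0.0889],[0,0,0],0]
    - [[0,0,0.0889],[0,0,0],0]

```text
clock: 2.77
tool_pos: [0.5149, 0.1438, 0.2226]
eef_rot: [-180.0, -0.0, 134.9]
ft_force: [0.7, 0.2, -0.1]
width: 0.0919
grip_force: 0.0
```

Call:
play_rows:
  rows:
    - [[0,0,0.0889],[0,0,0],0]
    - [[0,0,0.0889],[0,0,0],0]
    - [[0,0,0.0889],[0,0,0],0]
    - [[0,0,0.0889],[0,0,0],0]
    - [[0,0,0.0889],[0,0,0],0]

```text
clock: 3.18
tool_pos: [0.5148, 0.144, 0.2226]
eef_rot: [180.0, 0.0, 109.5]
ft_force: [-0.5, -0.8, 0.6]
width: 0.0921
grip_force: 0.0
```

Call:
play_rows:
  rows:
    - [[0,0,0.0889],[0,0,0],0]
    - [[0,0,0.0889],[0,0,0],0]
    - [[0,0,0.0889],[0,0,0],0]
    - [[0,0,0.0889],[0,0,0],0]
    - [[0,0,0.0889],[0,0,0],0]

```text
clock: 3.6
tool_pos: [0.5148, 0.144, 0.2226]
eef_rot: [180.0, -0.0, 84.0]
ft_force: [-0.0, -0.7, 0.2]
width: 0.092
grip_force: 0.0
```

Run:
```python
from rig import arm
from h import *
st=arm.get_state();c=arm.capture("wrist");im=c["image"]
print(st["tool_pos"],st["eef_rot"],st["qpos"])
rs=arm.outline_of(c,"cap")
for r in rs:
    uv,a=grey_discs(c,r["bbox"]);print(round(r["conf"],2),r["bbox"],uv,a,onz(c,uv,.13,st))
np.savez("w.npz",im=im,mask=rs[0]["mask"])
cv2.imwrite("pics/w1.png",cv2.resize(im[120:360,160:480,::-1],(800,600),interpolation=cv2.INTER_CUBIC))
```

```text
[0.51482079 0.14400306 0.22261966] [ 1.79997495e+02 -6.98271649e-04  8.39908498e+01] [2.66592009e+00 3.07175011e+00 9.79920817e+01 3.18447816e-04
 7.89335870e+01 8.67500916e+00]
0.88 [282.7, 208.3, 68.9, 79.5] [316.88005712 252.00428367] 2101 [0.51261277 0.14270918 0.13      ]
0.84 [85.8, 118.3, 102.2, 82.9] [127.37429035 157.73925385] 2466 [0.39146062 0.22227844 0.13      ]
0.67 [134.5, 247.6, 80.4, 71.3] [167.07271364 288.93853073] 1334 [0.39830984 0.12570537 0.13      ]
0.56 [306.7, 321.4, 47.8, 44.4] [329.79545455 355.26420455] 704 [0.51393667 0.05759404 0.13      ]
```

View pics/w1.png

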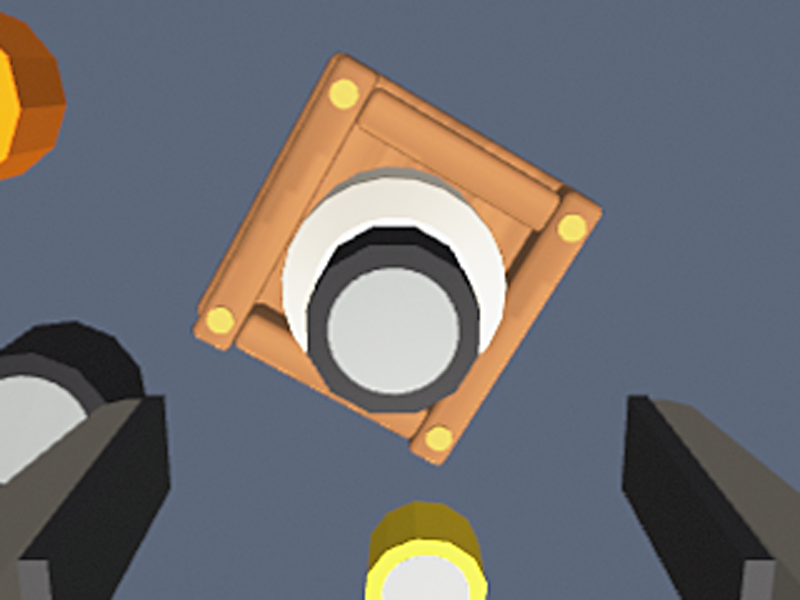

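The crop shows the black cap on the jar at about (317,252) in the full wrist image, with flats facing left and right, in line with the fingers. To cancel hand-eye error I'll view it once more after a 90° turn.

Call:
play_rows:
  rows:
    - [[0,0,-0.105],[0,0,0],0]
    - [[0,0,-0.105],[0,0,0],0]
    - [[0,0,-0.105],[0,0,0],0]
    - [[0,0,-0.105],[0,0,0],0]
    - [[0,0,-0.105],[0,0,0],0]

```text
clock: 4.12
tool_pos: [0.5148, 0.144, 0.2226]
eef_rot: [-180.0, -0.0, 114.8]
ft_force: [-0.0, 0.1, 0.3]
width: 0.0921
grip_force: 0.0
```

Call:
play_rows:
  rows:
    - [[0,0,-0.105],[0,0,0],0]
    - [[0,0,-0.105],[0,0,0],0]
    - [[0,0,-0.105],[0,0,0],0]
    - [[0,0,-0.105],[0,0,0],0]
    - [[0,0,-0.105],[0,0,0],0]

```text
clock: 4.53
tool_pos: [0.5148, 0.144, 0.2226]
eef_rot: [180.0, 0.0, 144.9]
ft_force: [0.3, -0.7, 0.1]
width: 0.0918
grip_force: 0.0
```

Call:
play_rows:
  rows:
    - [[0,0,-0.105],[0,0,0],0]
    - [[0,0,-0.105],[0,0,0],0]
    - [[0,0,-0.105],[0,0,0],0]
    - [[0,0,-0.105],[0,0,0],0]
    - [[0,0,-0.105],[0,0,0],0]

```text
clock: 4.95
tool_pos: [0.5148, 0.144, 0.2226]
eef_rot: [180.0, 0.0, 174.9]
ft_force: [0.9, 0.9, 0.2]
width: 0.0918
grip_force: 0.0
```

```bash
cat > m.py <<'E'
from rig import arm
from h import *
import sys
st=arm.get_state();c=arm.capture("wrist");im=c["image"]
print(st["tool_pos"],st["eef_rot"])
rs=[r for r in arm.outline_of(c,"cap")]
r=min(rs,key=lambda r:abs(r["bbox"][0]+r["bbox"][2]/2-318)+abs(r["bbox"][1]+r["bbox"][3]/2-245))
uv,a=grey_discs(c,r["bbox"]);print("disc",uv,a,onz(c,uv,.13,st))
# knobs: yellowish blobs
i=im.astype(int);m=((i[:,:,0]>200)&(i[:,:,1]>170)&(i[:,:,2]>60)&(i[:,:,2]<140)).astype(np.uint8)
n,l,s,ce=cv2.connectedComponentsWithStats(m)
k=np.array([onz(c,ce[j],.054,st)[:2] for j in range(1,n) if 40<s[j,4]<400]);print(k.round(4).tolist(),k.mean(0))
d=np.array([b-a for a in k for b in k if .08<np.hypot(*(b-a))<.11])
print("ang mod90",(np.degrees(np.arctan2(d[:,1],d[:,0]))%90).round(2))
# polygon of top: dark-ring outline fit
x,y,w,h=[int(v) for v in r["bbox"]]
g=cv2.cvtColor(im,cv2.COLOR_RGB2GRAY)
print("vals",g[int(uv[1]),int(uv[0])-45:int(uv[0])-18].tolist())
np.save(f"w{sys.argv[1]}.npy",im)
E
python3 m.py 2
```

```text
[0.51483052 0.14399882 0.2226132 ] [1.79999992e+02 5.40726188e-04 1.74949422e+02]
disc [316.45897683 249.17567568] 2072 [0.51194607 0.14252027 0.13      ]
[[0.4454, 0.1316], [0.5017, 0.2093], [0.523, 0.0756], [0.5793, 0.1531], [0.7245, 0.3925], [0.6812, -0.1401]] [0.57583635 0.13699783]
ang mod90 [54.07 54.15 54.07 54.08 54.15 54.02 54.08 54.02]
vals [122, 107, 86, 58, 57, 255, 255, 248, 248, 254, 254, 84, 48, 59, 59, 62, 59, 59, 47, 127, 186, 196, 192, 191, 190, 191, 191]
```

Call:
play_rows:
  rows:
    - [[0,0,0.105],[0,0,0],0]
    - [[0,0,0.105],[0,0,0],0]
    - [[0,0,0.105],[0,0,0],0]
    - [[0,0,0.105],[0,0,0],0]
    - [[0,0,0.105],[0,0,0],0]

```text
clock: 5.47
tool_pos: [0.5148, 0.144, 0.2226]
eef_rot: [-180.0, -0.0, 144.0]
ft_force: [0.1, 0.7, 0.5]
width: 0.092
grip_force: 0.0
```

Call:
play_rows:
  rows:
    - [[0,0,0.105],[0,0,0],0]
    - [[0,0,0.105],[0,0,0],0]
    - [[0,0,0.105],[0,0,0],0]
    - [[0,0,0.105],[0,0,0],0]
    - [[0,0,0.105],[0,0,0],0]

```text
clock: 5.88
tool_pos: [0.5148, 0.144, 0.2226]
eef_rot: [180.0, 0.0, 113.9]
ft_force: [0.6, 0.1, -0.6]
width: 0.0921
grip_force: 0.0
```

Call:
play_rows:
  rows:
    - [[0,0,0.105],[0,0,0],0]
    - [[0,0,0.105],[0,0,0],0]
    - [[0,0,0.105],[0,0,0],0]
    - [[0,0,0.105],[0,0,0],0]
    - [[0,0,0.105],[0,0,0],0]

```text
clock: 6.3
tool_pos: [0.5148, 0.144, 0.2226]
eef_rot: [180.0, -0.0, 83.9]
ft_force: [-0.6, 0.9, 0.8]
width: 0.0918
grip_force: 0.0
```

```bash
python3 m.py 3
```

```text
[0.51483072 0.14402802 0.22262101] [ 1.79999183e+02 -2.08309031e-03  8.38514534e+01]
disc [316.87624941 252.02808187] 2101 [0.51261389 0.14272053 0.13      ]
[[0.5018, 0.2093], [0.5794, 0.1531], [0.4458, 0.1317], [0.5233, 0.0754], [0.228, -0.0189], [0.7591, -0.0757], [0.5822, -0.1158]] [0.51708697 0.05130488]
ang mod90 [54.07 54.21 54.07 54.14 54.21 53.95 54.14 53.95]
vals [147, 140, 126, 105, 72, 154, 248, 249, 246, 247, 255, 232, 53, 75, 78, 78, 78, 78, 72, 86, 181, 222, 214, 212, 212, 213, 213]
```

Call:
play_rows:
  rows:
    - [[0,0,-0.004],[-0.0018,-0.0023,0.012],0]
    - [[0,0,0],[0,0,0.012],0]
    - [[0,0,0],[0,0,0.012],0]
    - [[0,0,0],[0,0,0.012],0]
    - [[0,0,0],[0,0,0.012],0]

```text
clock: 6.82
tool_pos: [0.5117, 0.1424, 0.1606]
eef_rot: [-179.9, 0.0, 84.5]
ft_force: [0.0, -0.1, -0.2]
width: 0.0921
grip_force: 0.0
```

Call:
play_rows:
  rows:
    - [[0,0,0],[0,0,0.012],0]
    - [[0,0,0],[0,0,0.012],0]
    - [[0,0,0],[0,0,0.012],0]
    - [[0,0,0],[0,0,0.012],0]
    - [[0,0,0],[0,0,0.0096],0]

```text
clock: 7.23
tool_pos: [0.5119, 0.1424, 0.1034]
eef_rot: [-179.9, 0.0, 84.5]
ft_force: [-0.8, -0.3, -0.2]
width: 0.0921
grip_force: 0.0
```

Call:
play_rows:
  rows:
    - [[0,0,0],[0,0,0],0.2]
    - [[0,0,0],[0,0,0],0.3]
    - [[0,0,0],[0,0,0],0.4]
    - [[0,0,0],[0,0,0],0.5]
    - [[0,0,0],[0,0,0],1]
  squeeze: 5

```text
clock: 7.65
tool_pos: [0.513, 0.1425, 0.1058]
eef_rot: [179.9, -0.0, 84.5]
ft_force: [1.6, -0.9, 0.5]
width: 0.0606
grip_force: 0.0
```

Call:
play_rows:
  rows:
    - [[0,0,0],[0,0,0],1]
    - [[0,0,0],[0,0,0],1]
    - [[0,0,0],[0,0,0],1]
    - [[0,0,0],[0,0,0],1]
    - [[0,0,0],[0,0,0],1]

```text
clock: 8.07
tool_pos: [0.5128, 0.1425, 0.1056]
eef_rot: [179.9, -0.0, 84.5]
ft_force: [-0.6, 0.1, 3.6]
width: 0.0508
grip_force: 5.0
```

```bash
cat > s.py <<'E'
from rig import arm
s=arm.get_state()
for k in ("clock","tool_pos","eef_rot","ft_force","moment","width","grip_force"): print(k,s[k])
E
python3 s.py
```

```text
clock 8.0667
tool_pos [0.51278828 0.14246877 0.10555084]
eef_rot [ 1.79942990e+02 -8.22081840e-03  8.44725642e+01]
ft_force [-0.57194975  0.07635241  3.61664807]
moment [-0.09511701  0.13064394  0.0217742 ]
width 0.05080067946883021
grip_force 5.000289668350888
```

Call:
play_rows:
  rows:
    - [[0,0,0],[0,0,0],1]
    - [[0,0,0],[0,0,0],1]
    - [[0,0,0],[0,0,0],1]
    - [[0,0,-0.03],[0,0,0],1]
    - [[0,0,-0.03],[0,0,0],1]
  squeeze: 55

```text
clock: 8.48
tool_pos: [0.5129, 0.1428, 0.1055]
eef_rot: [179.9, -0.0, 88.0]
ft_force: [-0.2, 1.1, 5.5]
width: 0.0506
grip_force: 55.0
```

```bash
python3 s.py
```

```text
clock 8.4833
tool_pos [0.51290036 0.1427567  0.10554304]
eef_rot [ 1.79927441e+02 -4.59226043e-02  8.79656487e+01]
ft_force [-0.17123553  1.11710877  5.50253687]
moment [ 0.14859906  0.05041699 -0.23722292]
width 0.050641244155677584
grip_force 55.002258993918076
```

Call:
play_rows:
  rows:
    - [[0,0,-0.03],[0,0,0],1]
    - [[0,0,-0.03],[0,0,0],1]
    - [[0,0,-0.03],[0,0,0],1]
    - [[0,0,-0.03],[0,0,0],1]
    - [[0,0,-0.03],[0,0,0],1]

```text
clock: 8.9
tool_pos: [0.5126, 0.1426, 0.1055]
eef_rot: [180.0, -0.0, 96.4]
ft_force: [-2.1, 0.2, 5.6]
width: 0.0506
grip_force: 55.0
```

```bash
python3 s.py
```

```text
clock 8.9
tool_pos [0.51261781 0.14262599 0.10550873]
eef_rot [ 1.79971833e+02 -4.79839488e-02  9.64422874e+01]
ft_force [-2.07666952  0.20537882  5.62559781]
moment [-0.10755943  0.25655246 -0.96583579]
width 0.05060007157328149
grip_force 55.002403777325526
```

Call:
play_rows:
  rows:
    - [[0,0,-0.03],[0,0,0],1]
    - [[0,0,-0.03],[0,0,0],1]
    - [[0,0,-0.03],[0,0,0],1]
    - [[0,0,-0.03],[0,0,0],1]
    - [[0,0,-0.03],[0,0,0],1]

```text
clock: 9.32
tool_pos: [0.5121, 0.1414, 0.1056]
eef_rot: [-179.9, 0.1, 105.0]
ft_force: [-1.5, -4.7, 7.8]
width: 0.0511
grip_force: 55.0
```

```bash
python3 s.py
```

```text
clock 9.3167
tool_pos [0.51214836 0.14138242 0.10555581]
eef_rot [-1.79910199e+02  7.27226780e-02  1.05042857e+02]
ft_force [-1.53257611 -4.73382249  7.78726276]
moment [-0.84713563  0.77673902 -1.05177846]
width 0.05112971303692264
grip_force 55.005500781408045
```

Call:
play_rows:
  rows:
    - [[0,0,-0.03],[0,0,0],1]
    - [[0,0,-0.03],[0,0,0],1]
    - [[0,0,-0.03],[0,0,0],1]
    - [[0,0,-0.03],[0,0,0],1]
    - [[0,0,0],[0,0,0],1]

```text
clock: 9.73
tool_pos: [0.5131, 0.142, 0.1066]
eef_rot: [180.0, 0.1, 112.1]
ft_force: [-2.7, -1.5, 14.2]
width: 0.0506
grip_force: 55.0
```

```bash
python3 s.py
```

```text
clock 9.7333
tool_pos [0.51308046 0.14199974 0.10661312]
eef_rot [1.79955226e+02 6.78023715e-02 1.12050803e+02]
ft_force [-2.73312532 -1.52745827 14.21319809]
moment [-0.19095889  0.60970988  0.00721612]
width 0.05056669832074088
grip_force 55.00511613674462
```

Call:
play_rows:
  rows:
    - [[0,0,0],[0,0,-0.001],1]
    - [[0,0,-0.03],[0,0,0],1]
    - [[0,0,-0.03],[0,0,0],1]
    - [[0,0,-0.03],[0,0,0],1]
    - [[0,0,-0.03],[0,0,0],1]

```text
clock: 10.15
tool_pos: [0.5134, 0.1424, 0.1071]
eef_rot: [179.9, 0.1, 118.9]
ft_force: [0.7, -0.6, 6.2]
width: 0.0509
grip_force: 55.0
```

```bash
python3 s.py
```

```text
clock 10.15
tool_pos [0.51336165 0.14236241 0.10710609]
eef_rot [1.79890602e+02 6.18648239e-02 1.18911186e+02]
ft_force [ 0.73584325 -0.5920302   6.18880482]
moment [-0.11869046  0.12886994 -0.09529344]
width 0.05092365880106168
grip_force 55.003172495635226
```

Call:
play_rows:
  rows:
    - [[0,0,-0.07],[0,0,0],1]
    - [[0,0,-0.07],[0,0,0],1]
    - [[0,0,-0.07],[0,0,0],1]
    - [[0,0,-0.07],[0,0,0],1]
    - [[0,0,-0.07],[0,0,0],1]
  squeeze: 28

```text
clock: 10.57
tool_pos: [0.5134, 0.1424, 0.1071]
eef_rot: [179.9, 0.1, 139.1]
ft_force: [-0.1, -0.2, 8.1]
width: 0.0506
grip_force: 28.0
```

```bash
python3 s.py
```

```text
clock 10.5667
tool_pos [0.51343354 0.14240074 0.10714654]
eef_rot [1.79910045e+02 1.04773088e-01 1.39089160e+02]
ft_force [-0.14901806 -0.24401169  8.05608077]
moment [-0.08845648 -0.02729276 -0.11844361]
width 0.050573163708986735
grip_force 28.001059016387444
```

Call:
play_rows:
  rows:
    - [[0,0,-0.02],[0,0,0],1]
    - [[0,0,-0.02],[0,0,0],1]
    - [[0,0,-0.02],[0,0,0],1]
    - [[0,0,-0.02],[0,0,0],1]
    - [[0,0,0],[0,0,0],1]

```text
clock: 10.98
tool_pos: [0.5134, 0.1424, 0.107]
eef_rot: [179.9, 0.1, 143.5]
ft_force: [0.3, 0.2, 6.3]
width: 0.0507
grip_force: 28.0
```

```bash
python3 s.py
```

```text
clock 10.9833
tool_pos [0.51340687 0.14244328 0.10699057]
eef_rot [1.79912687e+02 1.07872751e-01 1.43527841e+02]
ft_force [0.29255369 0.17273386 6.26021789]
moment [-0.02175117 -0.05884248 -0.02143024]
width 0.05065076153770716
grip_force 28.001246845233254
```

Call:
play_rows:
  rows:
    - [[0,0,-0.02],[0,0,0],1]
    - [[0,0,-0.02],[0,0,0],1]
    - [[0,0,-0.02],[0,0,0],1]
    - [[0,0,-0.02],[0,0,0],1]
    - [[0,0,0],[0,0,0],1]
  squeeze: 15

```text
clock: 11.4
tool_pos: [0.5129, 0.1424, 0.106]
eef_rot: [180.0, 0.1, 148.1]
ft_force: [2.5, 0.4, 1.5]
width: 0.0507
grip_force: 15.0
```

```bash
python3 s.py|egrep "eef|mom|ft|wid"
```

```text
eef_rot [1.79961540e+02 6.78232279e-02 1.48118394e+02]
ft_force [2.47101414 0.36346004 1.48140663]
moment [ 0.01009275 -0.60104181  0.01975864]
width 0.050710590005903514
```

Call:
play_rows:
  rows:
    - [[0,0,-0.02],[0,0,0],1]
    - [[0,0,-0.02],[0,0,0],1]
    - [[0,0,-0.02],[0,0,0],1]
    - [[0,0,-0.02],[0,0,0],1]
    - [[0,0,0],[0,0,0],1]

```text
clock: 11.82
tool_pos: [0.5131, 0.1419, 0.1059]
eef_rot: [180.0, 0.1, 152.7]
ft_force: [5.5, -1.2, -1.1]
width: 0.0511
grip_force: 15.0
```

```bash
python3 s.py|egrep "eef|mom|ft|wid"
```

```text
eef_rot [1.79986270e+02 1.00019276e-01 1.52687949e+02]
ft_force [ 5.49308105 -1.16878316 -1.06896533]
moment [-0.36079448 -0.9536645  -0.36015301]
width 0.05108403028646006
```

Call:
play_rows:
  rows:
    - [[0,0,-0.02],[0,0,0],1]
    - [[0,0,-0.02],[0,0,0],1]
    - [[0,0,0],[0,0,0],1]
    - [[0,0,0],[0,0,0],1]
    - [[0,0,0],[0,0,0],1]

```text
clock: 12.23
tool_pos: [0.5124, 0.1422, 0.1059]
eef_rot: [-180.0, 0.0, 154.9]
ft_force: [4.1, -2.5, -1.2]
width: 0.0512
grip_force: 15.0
```

```bash
python3 s.py|egrep "eef|mom|ft|wid"
```

```text
eef_rot [-1.79980834e+02  1.59637351e-02  1.54929556e+02]
ft_force [ 4.05935126 -2.5200264  -1.16710509]
moment [-0.42290951 -0.75866024 -0.4123171 ]
width 0.05120610655858568
```

Call:
play_rows:
  rows:
    - [[0,0,0],[0,0,0],1]
    - [[0,0,0],[0,0,0],1]
    - [[0,0,-0.02],[0,0,0],1]
    - [[0,0,-0.02],[0,0,0],1]
    - [[0,0,0],[0,0,0],1]
  squeeze: 22

```text
clock: 12.65
tool_pos: [0.5121, 0.1423, 0.1059]
eef_rot: [-180.0, -0.0, 157.3]
ft_force: [2.9, -2.9, 0.5]
width: 0.0509
grip_force: 22.0
```

```bash
python3 s.py|egrep "eef|mom|ft|wid"
python3 - <<'E'
from rig import arm
import cv2
c=arm.capture("wrist");im=c["image"]
cv2.imwrite("pics/w4.png",cv2.resize(im[200:440,160:480,::-1],(800,600),interpolation=cv2.INTER_CUBIC))
E
```

```text
eef_rot [-1.79966436e+02 -3.70807488e-02  1.57257698e+02]
ft_force [ 2.8908223  -2.86114715  0.50384264]
moment [-0.57986168 -0.52039331 -0.79038958]
width 0.05094734833698222
```

View pics/w4.png

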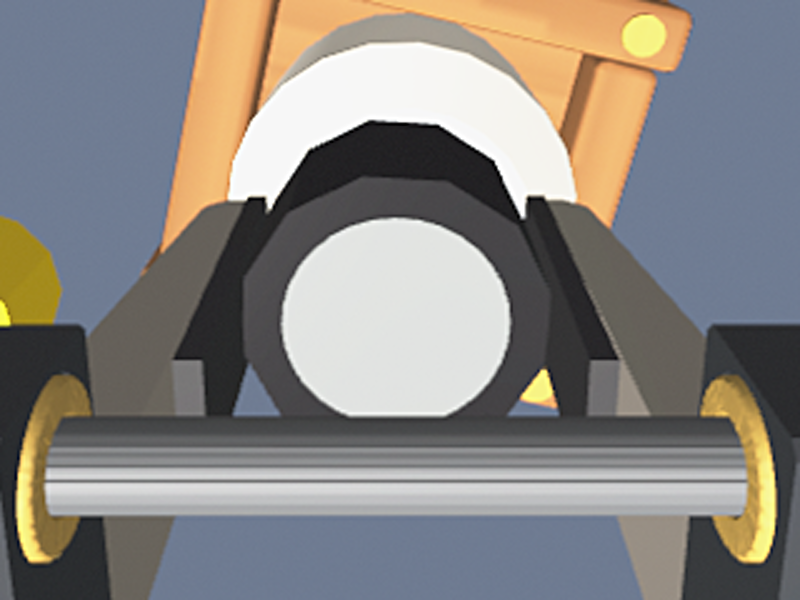

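Torque rises steeply here (0.79 N m). The cap shows about 70° of turn and sits almost in line with the fingers, so this is the stop. I'll relieve the twist and then lift gently.

Call:
play_rows:
  rows:
    - [[0,0,0.02],[0,0,0],1]
    - [[0,0,0.015],[0,0,0],1]
    - [[0,0,0],[0,0,-0.001],1]
    - [[0,0,0],[0,0,-0.001],1]
    - [[0,0,0],[0,0,-0.001],1]

```text
clock: 13.12
tool_pos: [0.5118, 0.1424, 0.1073]
eef_rot: [-180.0, -0.0, 155.2]
ft_force: [7.6, -2.2, -11.4]
width: 0.0513
grip_force: 22.0
```

```bash
python3 s.py|egrep "eef|mom|ft|wid|pos"
```

```text
tool_pos [0.51177561 0.14241813 0.10733547]
eef_rot [-1.79972349e+02 -4.91568009e-02  1.55234536e+02]
ft_force [  7.55550158  -2.23726037 -11.36846049]
moment [-0.41531566 -1.27331106 -0.3006337 ]
width 0.05133202657936403
```

Call:
play_rows:
  rows:
    - [[0,0,0],[0,0,-0.001],1]
    - [[0,0,0],[0,0,-0.001],1]
    - [[0,0,0],[0,0,-0.001],1]
    - [[0,0,0],[0,0,0],1]
    - [[0,0,0],[0,0,0],1]

```text
clock: 13.53
tool_pos: [0.5118, 0.1425, 0.1109]
eef_rot: [-180.0, -0.1, 155.3]
ft_force: [4.2, -1.5, -6.4]
width: 0.0509
grip_force: 22.0
```

```bash
python3 s.py|egrep "eef|mom|ft|wid|pos"
```

```text
tool_pos [0.51181085 0.1424581  0.11093077]
eef_rot [-1.79963137e+02 -5.52720727e-02  1.55256348e+02]
ft_force [ 4.20076922 -1.51452846 -6.42473431]
moment [-0.46948792 -0.86958992 -0.1553965 ]
width 0.05085591584101965
```

Call:
play_rows:
  rows:
    - [[0,0,0],[0,0,-0.002],1]
    - [[0,0,0],[0,0,-0.002],1]
    - [[0,0,0],[0,0,-0.002],1]
    - [[0,0,0],[0,0,0],1]
    - [[0,0,0],[0,0,0],1]

```text
clock: 13.95
tool_pos: [0.5117, 0.143, 0.1179]
eef_rot: [180.0, -0.1, 155.3]
ft_force: [-0.0, 0.5, -0.6]
width: 0.0511
grip_force: 22.0
```

```bash
python3 s.py|egrep "eef|mom|ft|wid|pos"
python3 - <<'E'
from rig import arm
import cv2
c=arm.capture("scene");im=c["image"]
cv2.imwrite("pics/s5.png",cv2.resize(im[160:310,310:470,::-1],(640,600),interpolation=cv2.INTER_CUBIC))
c=arm.capture("wrist");im=c["image"]
cv2.imwrite("pics/w5.png",cv2.resize(im[200:440,160:480,::-1],(800,600),interpolation=cv2.INTER_CUBIC))
E
```

```text
tool_pos [0.51172863 0.14296556 0.11792995]
eef_rot [ 1.79998967e+02 -8.63314323e-02  1.55266044e+02]
ft_force [-0.01680735  0.46303484 -0.58587392]
moment [ 0.03732206 -0.0648253   0.00630656]
width 0.05106441443119798
```

View pics/w5.png

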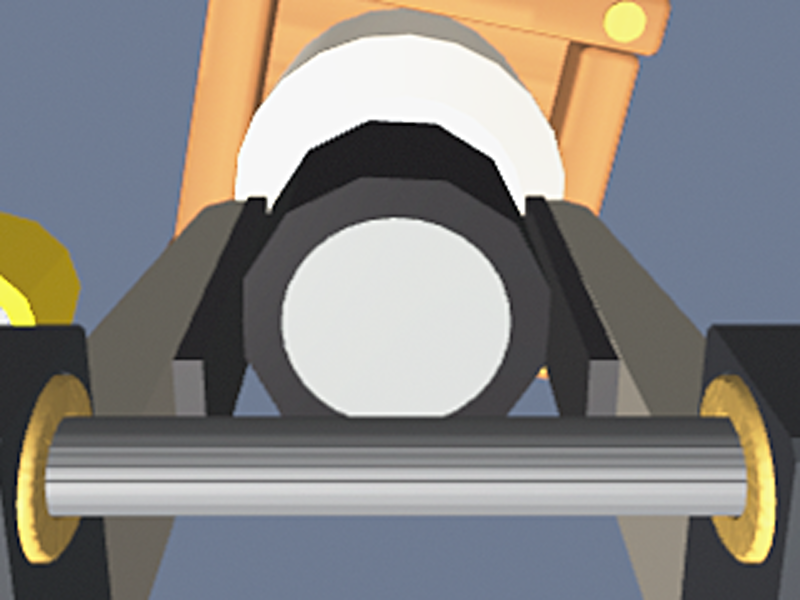

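The cap keeps the same place in the wrist image (395,315) while the jar recedes, and the forces are zero, so it is off its lugs. I'll lift it and carry it to the tray centre.

Call:
play_rows:
  rows:
    - [[0,0,0],[0,0,-0.012],1]
    - [[0,0,0],[0,0,-0.012],1]
    - [[0,0,0],[0,0,-0.012],1]
    - [[0,0,0],[0,0,-0.012],1]
    - [[0,0,0],[0,0,-0.012],1]
  squeeze: 30

```text
clock: 14.47
tool_pos: [0.5125, 0.1424, 0.1798]
eef_rot: [180.0, 0.0, 155.2]
ft_force: [0.2, 0.3, -0.7]
width: 0.051
grip_force: 30.0
```

Call:
play_rows:
  rows:
    - [[0,0,0],[0,0,0],1]
    - [[0,0,0],[0,0,0],1]
    - [[0,0,0],[-0.01,-0.012,0],1]
    - [[0,0,0],[-0.02,-0.0235,0],1]
    - [[0,0,0],[-0.02,-0.0235,0],1]

```text
clock: 14.88
tool_pos: [0.5324, 0.0677, 0.1771]
eef_rot: [-180.0, -0.1, 155.4]
ft_force: [0.2, -0.4, -0.5]
width: 0.0508
grip_force: 30.0
```

Call:
play_rows:
  rows:
    - [[0,0,0],[-0.02,-0.0235,0],1]
    - [[0,0,0],[-0.02,-0.0235,0],1]
    - [[0,0,0],[-0.02,-0.0235,0],1]
    - [[0,0,0],[-0.02,-0.0235,0],1]
    - [[0,0,0],[-0.02,-0.0235,0],1]

```text
clock: 15.3
tool_pos: [0.5741, -0.082, 0.1769]
eef_rot: [-180.0, -0.1, 155.2]
ft_force: [0.3, -0.6, -1.2]
width: 0.051
grip_force: 30.0
```

Call:
play_rows:
  rows:
    - [[0,0,0],[-0.02,-0.0235,0],1]
    - [[0,0,0],[-0.02,-0.0235,0],1]
    - [[0,0,0],[-0.005,-0.005,0],1]
    - [[0,0,0],[0,0,0],1]
    - [[0,0,0],[0,0,0],1]

```text
clock: 15.72
tool_pos: [0.5931, -0.1461, 0.177]
eef_rot: [180.0, -0.1, 155.2]
ft_force: [0.2, 0.0, -0.4]
width: 0.0513
grip_force: 30.0
```

```bash
python3 s.py
python3 - <<'E'
from rig import arm
import cv2
c=arm.capture("scene");im=c["image"]
cv2.imwrite("pics/s6.png",cv2.resize(im[60:300,160:480,::-1],(800,600),interpolation=cv2.INTER_CUBIC))
E
```

```text
clock 15.7167
tool_pos [ 0.59307962 -0.14613549  0.17704122]
eef_rot [ 1.79969767e+02 -1.26480057e-01  1.55198787e+02]
ft_force [ 0.22584145  0.03255491 -0.44639075]
moment [0.02376354 0.04377379 0.03147241]
width 0.051300202728406644
grip_force 29.999679727479815
```

View pics/s6.png

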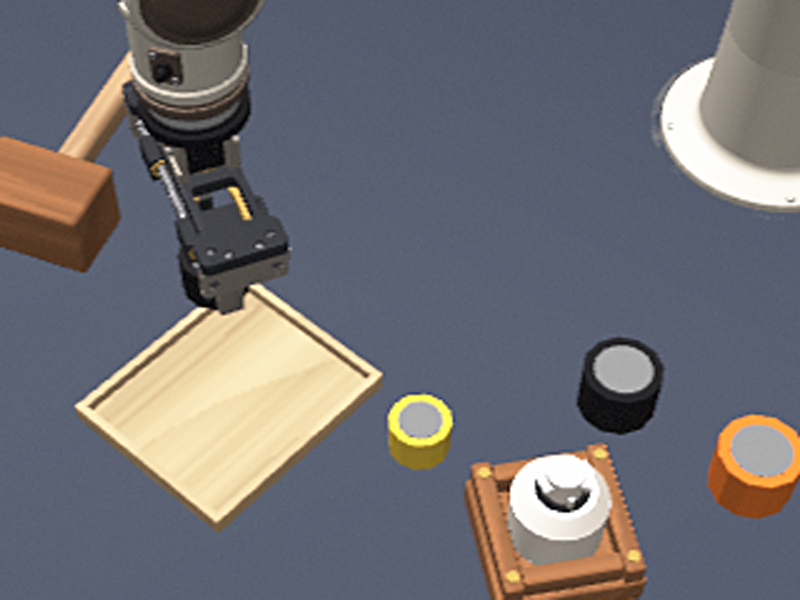

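Call:
play_rows:
  rows:
    - [[0,0,0],[0,0,0.015],1]
    - [[0,0,0],[0,0,0.015],1]
    - [[0,0,0],[0,0,0.015],1]
    - [[0,0,0],[0,0,0.015],1]
    - [[0,0,0],[0,0,0.015],1]

```text
clock: 16.18
tool_pos: [0.5933, -0.1447, 0.1023]
eef_rot: [180.0, -0.0, 155.4]
ft_force: [-0.4, 1.0, -0.9]
width: 0.0506
grip_force: 30.0
```

Call:
play_rows:
  rows:
    - [[0,0,0],[0,0,0.015],1]
    - [[0,0,0],[0,0,0.015],1]
    - [[0,0,0],[0,0,0.015],1]
    - [[0,0,0],[0,0,0.015],1]
    - [[0,0,0],[0,0,0.012],1]

```text
clock: 16.6
tool_pos: [0.5929, -0.1447, 0.0297]
eef_rot: [180.0, -0.1, 155.3]
ft_force: [0.1, 0.7, -0.4]
width: 0.0511
grip_force: 30.0
```

Call:
play_rows:
  rows:
    - [[0,0,0],[0,0,0.002],1]
    - [[0,0,0],[0,0,0.002],1]
    - [[0,0,0],[0,0,0.001],1]
    - [[0,0,0],[0,0,0.0],1]
    - [[0,0,0],[0,0,0],1]

```text
clock: 17.02
tool_pos: [0.5944, -0.147, 0.027]
eef_rot: [-180.0, 0.1, 155.2]
ft_force: [0.3, 0.2, -0.9]
width: 0.0508
grip_force: 30.0
```

Call:
play_rows:
  rows:
    - [[0,0,0],[0,0,0.001],1]
    - [[0,0,0],[0,0,0.001],1]
    - [[0,0,0],[0,0,0.001],1]
    - [[0,0,0],[0,0,0.001],1]
    - [[0,0,0],[0,0,0],1]

```text
clock: 17.43
tool_pos: [0.5935, -0.1467, 0.0217]
eef_rot: [180.0, -0.0, 155.2]
ft_force: [-0.2, 0.4, -1.0]
width: 0.0513
grip_force: 30.0
```

Call:
play_rows:
  rows:
    - [[0,0,0],[0,0,0.001],1]
    - [[0,0,0],[0,0,0.001],1]
    - [[0,0,0],[0,0,0],1]
    - [[0,0,0],[0,0,0],1]
    - [[0,0,0],[0,0,0],1]

```text
clock: 17.85
tool_pos: [0.5937, -0.1468, 0.02]
eef_rot: [-180.0, -0.0, 155.2]
ft_force: [0.4, -0.1, -0.1]
width: 0.0508
grip_force: 30.0
```

Call:
play_rows:
  rows:
    - [[0,0,0],[0,0,0.001],1]
    - [[0,0,0],[0,0,0.001],1]
    - [[0,0,0],[0,0,0],1]
    - [[0,0,0],[0,0,0],1]
    - [[0,0,0],[0,0,0],1]

```text
clock: 18.27
tool_pos: [0.594, -0.1469, 0.0186]
eef_rot: [-180.0, 0.0, 155.2]
ft_force: [-2.3, 0.9, 5.1]
width: 0.0509
grip_force: 30.0
```

Contact at 5 N. Release gently: lower the squeeze, open, then rise.

Call:
play_rows:
  rows:
    - [[0,0,0],[0,0,0],1]
    - [[0,0,0],[0,0,0],1]
    - [[0,0,0],[0,0,0],1]
    - [[0,0,0],[0,0,0],0.4]
    - [[0,0,0],[0,0,0],0.3]
  squeeze: 4

```text
clock: 18.68
tool_pos: [0.5935, -0.1467, 0.0176]
eef_rot: [-180.0, -0.0, 155.2]
ft_force: [-1.0, 0.4, -0.0]
width: 0.0599
grip_force: 0.0
```

Call:
play_rows:
  rows:
    - [[0,0,0],[0,0,0],0.2]
    - [[0,0,0],[0,0,0],0.1]
    - [[0,0,0],[0,0,0],0]
    - [[0,0,0],[0,0,0],0]
    - [[0,0,0],[0,0,0],0]

```text
clock: 19.1
tool_pos: [0.5937, -0.1467, 0.0179]
eef_rot: [-180.0, -0.0, 155.2]
ft_force: [-0.5, 0.4, 0.3]
width: 0.091
grip_force: 0.0
```

Call:
play_rows:
  rows:
    - [[0,0,0],[0,0,-0.01],0]
    - [[0,0,0],[0,0,-0.02],0]
    - [[0,0,0],[0,0,-0.03],0]
    - [[0,0,0],[0,0,-0.03],0]
    - [[0,0,0],[0,0,-0.03],0]

```text
clock: 19.52
tool_pos: [0.5935, -0.1466, 0.14]
eef_rot: [-180.0, 0.0, 155.2]
ft_force: [1.2, -0.6, 1.0]
width: 0.092
grip_force: 0.0
```

Call:
play_rows:
  rows:
    - [[0,0,0],[0,0,-0.02],0]
    - [[0,0,0],[0,0,0],0]
    - [[0,0,0],[0,0,0],0]
    - [[0,0,0],[0,0,0],0]
    - [[0,0,0],[0,0,0],0]

```text
clock: 19.93
tool_pos: [0.5925, -0.1462, 0.1559]
eef_rot: [180.0, -0.2, 155.2]
ft_force: [0.0, -0.6, -0.8]
width: 0.0915
grip_force: 0.0
```

```bash
python3 s.py
python3 - <<'E'
from rig import arm
import cv2
c=arm.capture("wrist");im=c["image"]
cv2.imwrite("pics/w7.png",im[:,:,::-1])
E
```

```text
clock 19.9333
tool_pos [ 0.59249057 -0.14617455  0.15593441]
eef_rot [179.99707074  -0.20664103 155.22900368]
ft_force [ 0.00705514 -0.63029227 -0.81391866]
moment [ 0.00626373 -0.01037894  0.00955154]
width 0.09148805335232599
grip_force 0.0
```

View pics/w7.png

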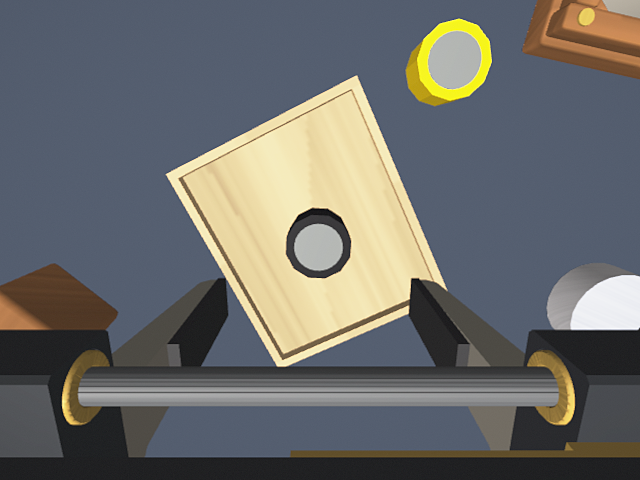

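The cap stands upright at (318,243), close to the tray's centre at (314,229), and the gripper is clear of it.

```bash
python3 -c "
from rig import arm
print(arm.sign_off())"
```

```text
the job is handed in; nothing more can be done
None
```

The cap was broken loose, turned about 70° to its stop, lifted straight off and set down upright near the tray's centre; the job is handed in at about 20 s, but the hand-in returned no verdict.

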